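Clamp a Petri dish with the toggle clamp

TASK

Push the covered Petri dish that lies in front of the toggle clamp along the bench until it sits fully home against both jaws of the clamp's V, then push the clamp's lever over past its dead point until it snaps into lock and the rubber foot holds the dish down. Only push with the fingers: do not grasp, lift or tip the dish, work the clamp by its lever alone and not by its hold-down arm, and leave the other things on the bench alone.

Things in the scene. Friction and masses are not known exactly. Their poses are not given: they have to be found in the camera images.
- clamp: Bare-metal toggle clamp bolted to the bench, never moves. Origin on the bench at the seat (dish centre when home); +x = direction to push the dish, from the V's mouth to the clamp; z up. In this frame: base plate x 55 to 180 mm, y +-31, 6 high (screw heads to 10); two cheek plates x 60 to 122, y +-16, to z 56.
- seat (a point): The seat: point on the bench below the dish's centre when it is home against both jaws; axes as the clamp. Two metal jaws, 62 mm long and 16 mm high, form a 90 degree V open to clamp -x that centres the dish; they touch its 42 mm radius when it is home. Their outer ends reach x = 8 mm, y = +-63 mm.
- dish: Round covered Petri dish, 90 mm over the lid, 15 mm high, about 50 g, loose on the bench; fingers and jaws meet it at a radius of 42 mm, up to 12 mm high. Origin at the centre of its underside. It starts 65 to 115 mm from the seat on the clamp's -x side, up to 20 mm off to either side.
- lever (a joint): Lever angle (rad). 0: open, leaning back 0.95 rad from upright to clamp +x, away from the dish. 0.95: upright, dead point. 1.15: locked on its stop, leaning 0.2 rad towards the dish. Sprung: let go before 0.95 it swings back open; beyond 0.95 it snaps to 1.15 and stays. Takes a push of 15 to 20 N at the knob near 0.4 rad, less after. It lowers the hold-down arm as it goes.
- knob (a point): Centre of the 24 mm grey ball at the lever's end, 100 mm from the pivot (108 mm above the bench when open, 150 mm upright). Below it an 18 mm thick round grey grip, then a flat steel bar. Push it from the side away from the dish (clamp +x side) towards clamp -x.
- lever_pivot (a point): Pivot axis of the lever: 105 mm on the clamp's +x side of the seat, 50 mm above the bench. Axes as the clamp; the lever turns about the y axis.
- holddown: The clamp's steel hold-down arm, 12 x 13 mm, 75 mm from its pivot to the foot's spindle. Origin on its pivot (75 mm to clamp +x of the seat, 45 mm up). Driven by the lever: while open it stands raised 1.15 rad, its end at about clamp x = 40 mm, 125 mm high; locked, it is level and points to clamp -x. Not to be pushed by hand.
- foot: Sprung rubber foot, 22 mm across, on a spindle at the end of the hold-down arm; origin on the arm's centre line at the spindle. Comes down on the middle of the dish lid and presses it with about 2.5 N when locked. When the dish is not home it comes down off its middle.
- dish2: Another covered Petri dish, 90 mm wide, 15 mm high, beside the clamp's V and not in front of it: a bystander. Origin at the centre of its underside.
- peg: Wooden clothes peg, 72 x 15 x 12 mm, lying near the clamp: a bystander.
- eraser: Eraser, 42 x 19 x 12 mm, lying near the clamp: a bystander.
- calculator: Pocket calculator, 148 x 78 x 14 mm, nearest the robot: a bystander.
- cup: Clear plastic cup, 76 mm wide, 91 mm high, far right: a bystander.
- beaker_2: Small glass beaker, 54 mm wide, 66 mm high, at the left: a bystander.
- scissors: Scissors, 199 mm long, lying flat at the right: a bystander.
Not all that is in view belongs to the job. What is shaped like the dish but orange or yellow is not meant.

How it is judged (in metres and radians):
On the way, in this order (a step that is already met when the one before it is completed fails the run):
1. the dish is home against both jaws while the lever is still open (horizontal distance between dish and seat below 0.006 m and value of joint lever below 0.3 rad), for 0.1 s.
2. the lever has gone past its dead point into lock (value of joint lever above 1.1 rad), for 0.2 s.
At the end, for the whole second after the job is handed in: The lever is locked (beyond 1.1 rad), the dish lies flat and at rest on the bench with its centre within 6 mm of the seat, and the rubber foot presses on it with more than 1.5 N (value of joint lever above 1.1 rad and horizontal distance between dish and seat below 0.006 m and height (world z) of dish below 0.004 m and angle between dish's own z axis and vertical below 0.06 rad and contact force between foot and dish above 1.5 N and linear speed of dish below 0.01 m/s); the robot touches nothing.
It fails at once if the dish is lifted or tipped (height (world z) of dish above 0.008 m or angle between dish's own z axis and vertical above 0.2 rad).
It fails at once if the robot pushes the hold-down arm or its foot instead of the lever (contact force between any of the fingers, the arm and holddown above 3 N).
It fails at once if a bystander is moved more than 20 mm (distance of any of dish2, peg, eraser, calculator, cup, beaker_2, scissors from where it was at the start of the episode above 0.02 m).
It also fails if it takes over 51 s, if anything falls off the work surface, if the arm or the gripper's body presses on something with over 40 N, if the wrist force passes 120 N, or if a joint passes its speed limit or range.

ROBOT

A 6-joint arm with a two-finger parallel gripper is mounted at the origin on a cart in front of the work surface, level with it; the furniture and walls round the work are solid. World frame = base frame: x ahead of the robot, y to its left, z up, the work surface at z = 0. Lengths are in mm, angles in rad, forces in N, time in s.
With the tool pointing down it reaches from about 350 to 725 mm from the base axis. Payload 4.3 kg.
Tool frame: the origin (TCP) lies between the finger pads; the fingertips stand 14 mm ahead of it and the grasp point (between the pads) lies 5 mm behind it (robot.tip_reach is the distance from the TCP to the fingertips, in mm); z points along the fingers, y is the line along which they close (so a half turn about z gives the same grasp; the last joint's range is limited). The gripper opens to 85 mm and grips with 20 to 120 N. Pads are 22 mm wide; open, the fingers measure 114 mm over their backs; the gripper's body (76 mm by 85 mm) begins 54 mm behind the grasp point. The pads swing forward as they close: fully open they stand 13 mm farther back than shut.
Start: joints at [1.095, 0.377, 0.081, 1.274, 0, 1.46], TCP at [205.684, 536.991, 245.329] pointing down, gripper open.
Joint ranges: [-2.72, 2.72], [-0.84, 1.66], [-1.02, 1.22], [-1.77, 2.12], [-1.37, 1.28], [-3.14, 3.14]. Speed limits (rad/s): [2.57, 2.57, 3.14, 3.14, 3.14, 3.14].

INTERFACE

Orientations are given as a rotation vector (axis times angle).
In Python, from station import robot, get_image, camera_info, job gives the robot as it stands. The module is installed in compiled form; this text tells all that it offers.
- The arm moves only by the tool drive_tool, never from a script. Its argument "targets" is a list of rows, each an object of numbers: "rx", "ry", "rz": the turn, a rotation vector about the tool's x, y, z in rad; "dx", "dy", "dz": the shift along the tool's x, y, z in mm; "gripper": the gripper command: -1 is shut, 1 is fully open, values between are in proportion. A call has 1 to 5 rows; each row shifts and turns the commanded pose from where the row before left it, along the tool's axes as they then stand; what a row does not reach is not made up. A row lasts 1/12 s, in which the tool goes at most 41.7 mm and 7.16 degrees, less where a joint would pass 70% of its speed; a pose out of reach is approached as far as the arm can. A call is refused whole if a number of a shift passes 41.7 or a number of a turn 0.125, either way. A call with a gripper value outside its range is refused whole. The fingers move at their own pace and stop on an object; the grip force is fixed at half the most. Time passes only in rows, so rows that do not move let the fingers close. It gives the time, the measured TCP pose, the force, the opening and the grip force at its end, in the units of the state.
- robot.get_obs(): the state, without advancing time (a new reading comes with each control period).
- get_image(name): name is "side" or "top" or "wrist"; returns the picture (400x640x3 uint8, red, green, blue); there is no depth.
- camera_info(name): a dict with "fx", "fy", "cx", "cy" (pixels), "D" ([k1, k2, p1, p2, k3] as OpenCV has them; the pictures are not rectified), "pose" (4x4, takes a point from camera to world coordinates). Camera axes: x right, y up, looking along -z (the intrinsics and any distortion apply to the point x, -y, -z); pixel columns grow to the right and rows downward; lengths in mm; the calibration is good to about 2 mm. A picture is of the moment at which its call begins: read the wrist's pose just before it. camera_info takes no time and is no camera call; for the wrist camera it gives the pose at the moment of the call.
- job.job_done(): hands the job in; it is judged then, once.
The state is a dict: "clock": time; "q": joint angles; "joint_velocities": joint speeds; "tau": joint torques, N m; "eef_pos": TCP position; "orientation": TCP orientation; "contact_force": force on the tool from outside, world axes, zero at the start; "moment": the same for the moment, N m; "gripper_width": opening from 0.0 (shut) to 1.0 (fully open); "gripper_force": force on a finger pad.
Only numpy, scipy, OpenCV 4.12 (cv2) and the standard library are available. Lean on these libraries where they do the work, as an engineer would, in place of code of your own. Each camera call takes 0.05 s, during which the arm holds its last target. There are 200 camera calls.

## Working session

There is one attempt and no reset: what is moved stays moved. The work goes in short steps, Python scripts to look and compute and a tool call to move; the robot and the scene stay as the last step left them, time stands still between calls to the robot, and variables do not carry over. Pictures are saved under pics/ and viewed, at most 10 in all, crops included, and the job is handed in when it is done.

Besides the shell and the picture viewer there is one more tool, called after "Emit:" by a JSON object that holds its "name" and its "arguments". drive_tool: Moves the arm, as the interface text tells. Its arguments: {"type":"object","properties":{"targets":{"type":"array","items":{"type":"object","properties":{"rx":{"type":"number"},"ry":{"type":"number"},"rz":{"type":"number"},"dx":{"type":"number"},"dy":{"type":"number"},"dz":{"type":"number"},"gripper":{"type":"number"}}}}},"required":["targets"]}

```bash
mkdir -p pics
python3 - <<'E'
from station import robot,get_image,camera_info
import cv2
for n in ("top","side"):
    cv2.imwrite(f"pics/{n}0.png",get_image(n)[:,:,::-1])
    c=camera_info(n);print(n,c)
print(robot.get_obs())
E
```

```text
top {'fx': 394.06270321002563, 'fy': 394.06270321002563, 'cx': 321.6182401369916, 'cy': 198.04508275853829, 'D': array([-0.01436349,  0.        ,  0.        ,  0.        ,  0.        ]), 'pose': array([[-5.86717629e-03,  9.90141137e-01, -1.39950368e-01,
         3.77937706e+02],
       [-9.99666267e-01, -9.32860202e-03, -2.40900716e-02,
        -1.51086595e+01],
       [-2.51581122e-02,  1.39762321e-01,  9.89865427e-01,
         1.23067809e+03],
       [ 0.00000000e+00,  0.00000000e+00,  0.00000000e+00,
         1.00000000e+00]])}
side {'fx': 478.37890428747556, 'fy': 478.37890428747556, 'cx': 319.41520109526914, 'cy': 197.21225539867976, 'D': array([-0.02361788,  0.        ,  0.        ,  0.        ,  0.        ]), 'pose': array([[-9.99991123e-01,  9.18631524e-04, -4.11227815e-03,
         5.11279978e+02],
       [-4.13244463e-03, -4.04471933e-01,  9.14541075e-01,
         1.39280869e+03],
       [-8.23174829e-04,  9.14549950e-01,  4.04472139e-01,
         7.17921700e+02],
       [ 0.00000000e+00,  0.00000000e+00,  0.00000000e+00,
         1.00000000e+00]])}
{'clock': 0.1, 'q': array([1.09467922e+00, 3.77984770e-01, 7.97812541e-02, 1.27442435e+00,
       1.37298235e-06, 1.46049787e+00]), 'joint_velocities': array([-0.00246781, -0.00067205,  0.00420643,  0.00052392, -0.00079203,
        0.00115225]), 'tau': array([ 6.02125965e-04, -4.64693034e+01,  2.70582640e+01,  1.20425667e-02,
       -1.43957059e-04, -7.15252710e-07]), 'eef_pos': array([205.41865571, 536.45147524, 244.46571705]), 'orientation': array([-5.71331103e-01, -3.08866371e+00,  2.75310771e-03]), 'contact_force': array([-0.28403049, -0.18631833,  0.02393715]), 'moment': array([-0.00593395, -0.04480309,  0.02044658]), 'gripper_force': 0.0, 'gripper_width': 0.9953499718537188}
```

View pics/top0.png

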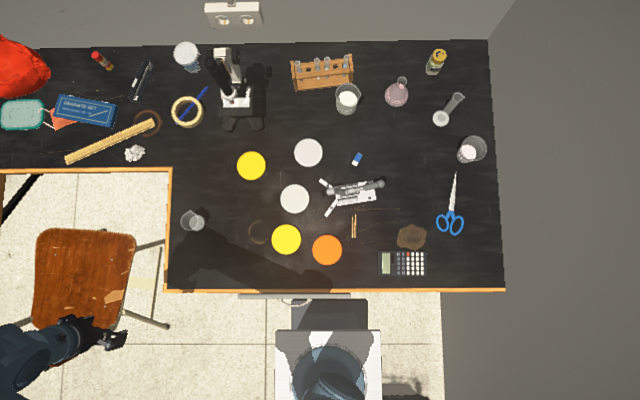

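View pics/side0.png

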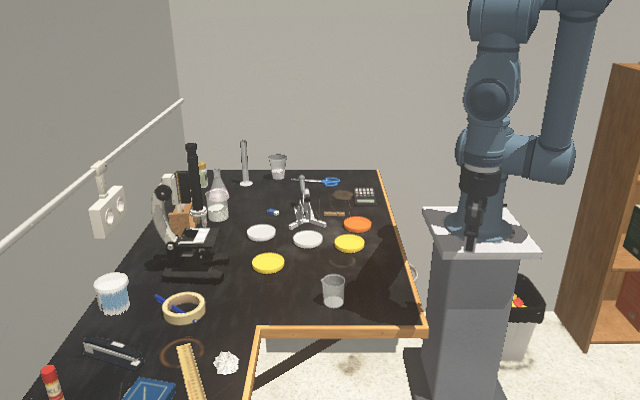

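The clear dishes are at top-view pixels (295,199) and (308,152). The V, with jaws near (325,183) and (331,210), opens to the left, so (295,199) is the dish in front of it and (308,152) is the bystander. The discs at (251,166), (286,239) and (327,250) are yellow or orange and not meant. I'll confirm this in an enlarged crop.

```bash
cat > h.py <<'E'
import numpy as np,cv2
from station import robot,get_image,camera_info
def K(c): return np.array([[c['fx'],0,c['cx']],[0,c['fy'],c['cy']],[0,0,1]])
def px2w(c,uv,z):
    p=cv2.undistortPoints(np.array(uv,float).reshape(-1,1,2),K(c),c['D']).reshape(-1,2)
    d=np.c_[p[:,0],-p[:,1],-np.ones(len(p))]@c['pose'][:3,:3].T; o=c['pose'][:3,3]
    return o+d*((z-o[2])/d[:,2])[:,None]
def w2px(c,P):
    q=(np.atleast_2d(P)-c['pose'][:3,3])@c['pose'][:3,:3]
    q=q*[1,-1,-1]
    return cv2.projectPoints(q.reshape(-1,1,3),np.zeros(3),np.zeros(3),K(c),c['D'])[0].reshape(-1,2)
E
python3 - <<'E'
from h import *
im=cv2.imread("pics/top0.png")
cv2.imwrite("pics/top0c.png",cv2.resize(im[130:260,260:400],None,fx=5.5,fy=4.6*1.196,interpolation=cv2.INTER_CUBIC)[:600])
E
```

```text
(no output)
```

View pics/top0c.png

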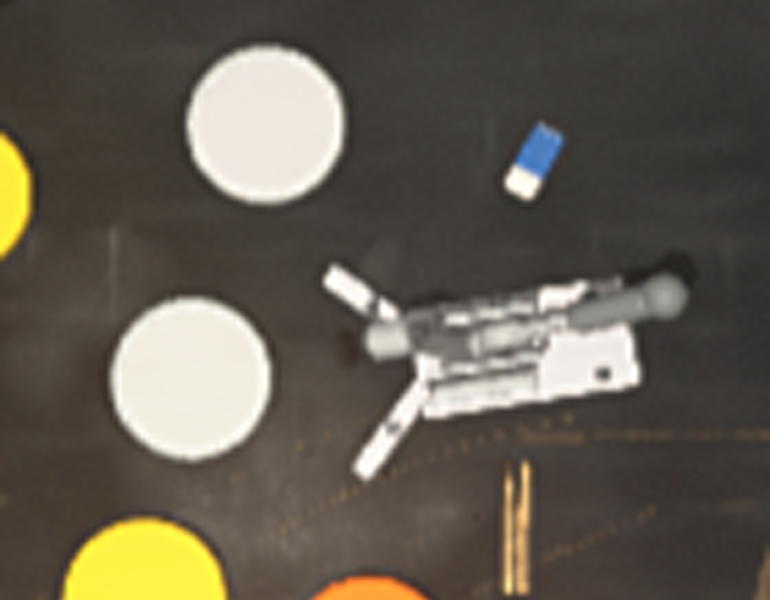

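The crop confirms it: target dish at crop (190,378), dish2 at (266,124), V jaws ending at (330,273) and (360,474), knob at (665,296). Next I'll fit the clamp pose.

```bash
cat > fit.py <<'E'
from h import *
from scipy.optimize import least_squares
def c2w(p,P):
    P=np.atleast_2d(P).astype(float);c,s=np.cos(p[2]),np.sin(p[2])
    return np.c_[p[0]+c*P[:,0]-s*P[:,1],p[1]+s*P[:,0]+c*P[:,1],P[:,2]]
def fit(c,P,uv,p0=(500,0,-1.57)):
    r=least_squares(lambda p:(w2px(c,c2w(p,P))-uv).ravel(),p0,loss='soft_l1')
    return r.x,(w2px(c,c2w(r.x,P))-uv)
E
python3 - <<'E'
from fit import *
c=camera_info("top")
k=np.array([5.5,5.5])
P=[[8,51.4,16],[19.6,63,16],[8,-51.4,16],[19.6,-63,16],[180,-31,6],[55,-31,6],[186,0,108]]
uv=np.array([[323,282],[338,263],[352,468],[368,480],[640,385],[425,418],[665,296]])/k+[260,130]-.4
p,r=fit(c,P,uv);print(p,r.round(1))
d=px2w(c,[[260+190/5.5-.4,130+378/5.5-.4],[260+266/5.5,130+124/5.5],[286,239],[327,250]],14);print("dishes",d.round(0))
pe=px2w(c,np.array([[516,463],[516,592],[525,160],[195,395]])/5.5+[260,130],10);print("peg ends, eraser",pe.round(0))
co,s=np.cos(p[2]),np.sin(p[2]);print("dish in clamp",((d[:,:2]-p[:2])@np.array([[co,-s],[s,co]])).round(0))
print(c2w(p,[[186,0,108],[105,0,50],[105-20,0,150],[-42,0,0],[230,0,0]]).round(0))
i=camera_info("wrist");print(i['fx'],i['pose'].round(2),robot.get_obs()['eef_pos'])
print(px2w(c,[[410,235],[408,263],[380,262],[450,225]],10).round(0))
E
```

```text
[549.98631194  26.11248747  -1.42691867] [[-0.4  0.7]
 [ 0.  -0. ]
 [-0.7 -0.9]
 [ 0.6  0.1]
 [ 0.4 -0.2]
 [-0.  -0.1]
 [ 0.   0.3]]
dishes [[550. 100.  14.]
 [696.  56.  14.]
 [424. 125.  14.]
 [389.  -1.  14.]]
peg ends, eraser [[499. -85.  10.]
 [426. -84.  10.]
 [674. -93.  10.]
 [539.  97.  10.]]
dish in clamp [[ -74.   11.]
 [  -8.  149.]
 [-116. -111.]
 [   4. -163.]]
[[ 577. -158.  108.]
 [ 565.  -78.   50.]
 [ 562.  -58.  150.]
 [ 544.   68.    0.]
 [ 583. -202.    0.]]
275.81245487412326 [[ 3.6000e-01 -9.0000e-01 -2.6000e-01  1.3881e+02]
 [ 9.3000e-01  3.4000e-01  1.0000e-01  5.6203e+02]
 [-0.0000e+00 -2.8000e-01  9.6000e-01  3.7237e+02]
 [ 0.0000e+00  0.0000e+00  0.0000e+00  1.0000e+00]] [205.41865571 536.45147524 244.46571705]
[[ 433. -256.   10.]
 [ 348. -247.   10.]
 [ 352. -162.   10.]
 [ 463. -380.   10.]]
```

Emit:
{"name": "drive_tool", "arguments": {"targets": [{"dx": -32.6,"dy": -15.3,"rz": 0.12,"gripper": -1},{"dx": -34.2,"dy": -11.2,"rz": 0.12,"gripper": -1},{"dx": -35.3,"dy": -7.1,"rz": 0.12,"gripper": -1},{"dx": -35.9,"dy": -2.8,"rz": 0.12,"gripper": -1},{"dx": -36,"dy": 1.5,"rz": 0.12,"gripper": -1}]}}

```text
$.targets[0]: bad value
```

Emit:
{"name": "drive_tool", "arguments": {"targets": [{"dx": -35.5,"dy": 5.8,"rz": 0.12,"gripper": -1},{"dx": -34.6,"dy": 10,"rz": 0.12,"gripper": -1},{"dx": -33.1,"dy": 14.1,"rz": 0.12,"gripper": -1},{"dx": -31.2,"dy": 18,"rz": 0.12,"gripper": -1},{"dx": -28.8,"dy": 21.5,"rz": 0.12,"gripper": -1}]}}

```text
$.targets[0]: bad value
```

Emit:
{"name": "drive_tool", "arguments": {"targets": [{"rx": 0,"ry": 0,"rz": 0.12,"dx": -32.6,"dy": -15.3,"dz": 0,"gripper": -1},{"rx": 0,"ry": 0,"rz": 0.12,"dx": -34.2,"dy": -11.2,"dz": 0,"gripper": -1},{"rx": 0,"ry": 0,"rz": 0.12,"dx": -35.3,"dy": -7.1,"dz": 0,"gripper": -1},{"rx": 0,"ry": 0,"rz": 0.12,"dx": -35.9,"dy": -2.8,"dz": 0,"gripper": -1},{"rx": 0,"ry": 0,"rz": 0.12,"dx": -36,"dy": 1.5,"dz": 0,"gripper": -1}]}}

```text
clock: 0.52
eef_pos: [331.2, 405.9, 244.9]
orientation: [-1.466, -2.778, 0.001]
contact_force: [-0.1, 0.4, 0.0]
gripper_width: 0.299
gripper_force: 0.0
```

Emit:
{"name": "drive_tool", "arguments": {"targets": [{"rx": 0,"ry": 0,"rz": 0.12,"dx": -35.5,"dy": 5.8,"dz": 0,"gripper": -1},{"rx": 0,"ry": 0,"rz": 0.12,"dx": -34.6,"dy": 10,"dz": 0,"gripper": -1},{"rx": 0,"ry": 0,"rz": 0.12,"dx": -33.1,"dy": 14.1,"dz": 0,"gripper": -1},{"rx": 0,"ry": 0,"rz": 0.12,"dx": -31.2,"dy": 18,"dz": 0,"gripper": -1},{"rx": 0,"ry": 0,"rz": 0.12,"dx": -28.8,"dy": 21.5,"dz": 0,"gripper": -1}]}}

```text
clock: 0.93
eef_pos: [456.2, 276.2, 244.9]
orientation: [-2.222, -2.22, 0.001]
contact_force: [0.6, 0.2, 0.1]
gripper_width: -0.004
gripper_force: 0.0
```

Emit:
{"name": "drive_tool", "arguments": {"targets": [{"rx": 0,"ry": 0,"rz": 0,"dx": -25,"dy": 24,"dz": 0,"gripper": -1},{"rx": 0,"ry": 0,"rz": 0,"dx": -25,"dy": 24,"dz": 0,"gripper": -1},{"rx": 0,"ry": 0,"rz": 0,"dx": -25,"dy": 24,"dz": 20,"gripper": -1},{"rx": 0,"ry": 0,"rz": 0,"dx": -20,"dy": 20,"dz": 30,"gripper": -1},{"rx": 0,"ry": 0,"rz": 0,"dx": 0,"dy": 0,"dz": 20,"gripper": -1}]}}

```text
clock: 1.35
eef_pos: [551.3, 179.2, 173.1]
orientation: [2.22, 2.219, -0.0]
contact_force: [0.3, -0.3, -0.3]
gripper_width: -0.002
gripper_force: 0.0
```

Run:
```python
from fit import *
o=robot.get_obs();c=camera_info("wrist")
cv2.imwrite("pics/w1.png",get_image("wrist")[:,:,::-1])
import pickle;pickle.dump(c,open("w1.pkl","wb"))
print(o['eef_pos'],o['orientation'],o['q'],c['pose'].round(2).tolist())
print(w2px(c,c2w((550,26,-1.427),[[0,0,0],[8,51.4,16],[8,-51.4,16]])),w2px(c,[[550,100,15]]))
```

```text
[551.31582614 179.20895127 173.06068337] [ 2.22049776e+00  2.21908493e+00 -3.72832123e-04] [ 0.2059452   0.41451688 -0.05197701  1.10322414 -0.00208294  1.77737688] [[1.0, 0.0, -0.0, 549.71], [-0.0, 0.96, 0.28, 249.67], [0.0, -0.28, 0.96, 300.85], [0.0, 0.0, 0.0, 1.0]]
[[320.35509095 308.43513856]
 [363.21023995 317.22684117]
 [279.90452051 327.58916408]] [[320.31916258 261.26401978]]
```

View pics/w1.png

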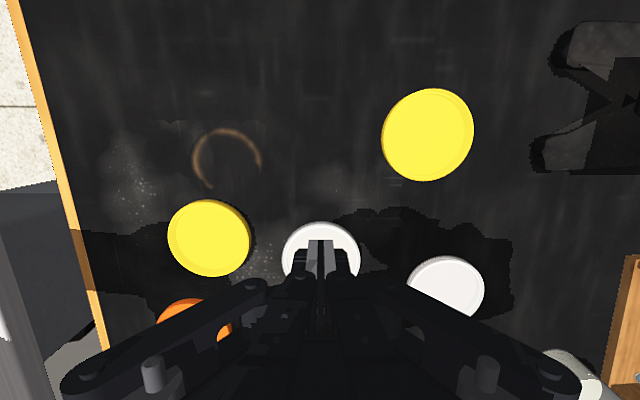

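The wrist view shows the dish's far rim at (320,222), spanning columns 281 to 361, so its centre is on column 321, which agrees with the top view. The fingers hide the clamp. I'll descend behind the dish.

Emit:
{"name": "drive_tool", "arguments": {"targets": [{"rx": 0,"ry": 0,"rz": 0,"dx": 0,"dy": -1,"dz": 40,"gripper": -1},{"rx": 0,"ry": 0,"rz": 0,"dx": 0,"dy": 0,"dz": 40,"gripper": -1},{"rx": 0,"ry": 0,"rz": 0,"dx": 0,"dy": 0,"dz": 40,"gripper": -1},{"rx": 0,"ry": 0,"rz": 0,"dx": 0,"dy": 0,"dz": 32,"gripper": -1},{"rx": 0,"ry": 0,"rz": 0,"dx": 0,"dy": 0,"dz": 0,"gripper": -1}]}}

```text
clock: 1.82
eef_pos: [540.6, 182.5, 17.1]
orientation: [-2.21, -2.223, 0.017]
contact_force: [-1.4, -0.2, -0.4]
gripper_width: 0.001
gripper_force: 0.0
```

Emit:
{"name": "drive_tool", "arguments": {"targets": [{"rx": 0,"ry": 0,"rz": 0,"dx": -12,"dy": 0,"dz": 0,"gripper": -1},{"rx": 0,"ry": 0,"rz": 0,"dx": -10,"dy": 0,"dz": 0,"gripper": -1},{"rx": 0,"ry": 0,"rz": 0,"dx": -10,"dy": 0,"dz": 0,"gripper": -1},{"rx": 0,"ry": 0,"rz": 0,"dx": -10,"dy": 0,"dz": 0,"gripper": -1},{"rx": 0,"ry": 0,"rz": 0,"dx": -10,"dy": 0,"dz": 0,"gripper": -1}]}}

```text
clock: 2.23
eef_pos: [549.9, 131.1, 26.2]
orientation: [2.215, 2.225, 0.01]
contact_force: [-0.6, 3.6, 6.7]
gripper_width: -0.0
gripper_force: 3.5
```

Emit:
{"name": "drive_tool", "arguments": {"targets": [{"rx": 0,"ry": 0,"rz": 0,"dx": -10,"dy": 0,"dz": 0,"gripper": -1},{"rx": 0,"ry": 0,"rz": 0,"dx": -10,"dy": 0,"dz": 0,"gripper": -1},{"rx": 0,"ry": 0,"rz": 0,"dx": -8,"dy": 0,"dz": 0,"gripper": -1},{"rx": 0,"ry": 0,"rz": 0,"dx": -4,"dy": 0,"dz": 0,"gripper": -1},{"rx": 0,"ry": 0,"rz": 0,"dx": 0,"dy": 0,"dz": 0,"gripper": -1}]}}

```text
clock: 2.65
eef_pos: [550.1, 98.7, 26.1]
orientation: [2.216, 2.224, 0.009]
contact_force: [0.2, 3.0, 7.2]
gripper_width: 0.001
gripper_force: 3.6
```

Run:
```python
from fit import *
a=get_image("top")[:,:,::-1];b=get_image("side")[:,:,::-1]
cv2.imwrite("pics/s2.png",np.hstack([cv2.resize(a[160:240,260:360],(400,320)),cv2.resize(b[150:260,260:370],(400,400))[:320]]))
p=(550,26,-1.427);print(w2px(camera_info("top"),c2w(p,[[0,0,15],[8,51,16],[8,-51,16]])),w2px(camera_info("side"),c2w(p,[[0,0,15],[8,51,16],[8,-51,16]])))
```

```text
[[317.92269449 198.02054978]
 [318.03103641 181.66153357]
 [322.89863361 213.7025664 ]] [[309.2863644  225.26310298]
 [293.20349839 224.87825194]
 [324.63694032 222.85044564]]
```

View pics/s2.png

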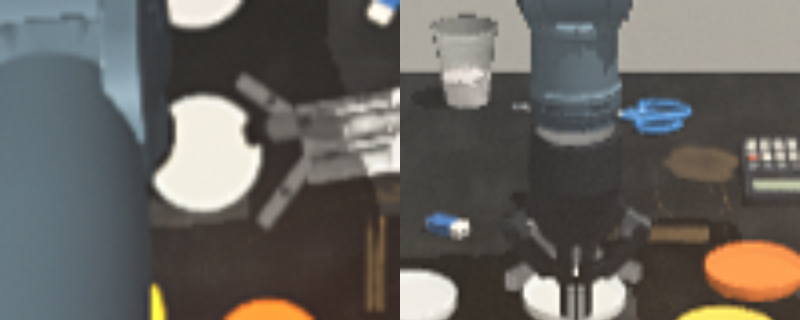

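Run:
```python
from fit import *
print(robot.tip_reach,robot.get_obs())
b=get_image("wrist")[:,:,::-1]
cv2.imwrite("pics/s3.png",cv2.resize(b[180:400,200:440],None,fx=2.5,fy=2.5))
print(w2px(camera_info("wrist"),[[550,48,15],[550,93,15],[550,48,0]]))
```

```text
14.0 {'clock': 2.75, 'q': array([ 6.35680164e-02,  5.04322734e-01, -3.27910501e-01,  7.32644749e-01,
        9.50050898e-04,  1.63025130e+00]), 'joint_velocities': array([ 0.00295006,  0.00162875,  0.00082607,  0.00208741, -0.00344134,
        0.00068699]), 'tau': array([-1.18712392e+00, -4.29667926e+01,  1.92778265e+01,  6.52388600e-02,
       -5.07866833e-01,  2.57657870e-03]), 'eef_pos': array([550.11860374,  98.72768842,  26.10415282]), 'orientation': array([2.21459444, 2.2237282 , 0.00794554]), 'contact_force': array([0.12165233, 1.02962951, 7.5340478 ]), 'moment': array([ 0.38499865, -0.04385342,  0.04682134]), 'gripper_force': 3.743616994761396, 'gripper_width': -0.0015547903165042355}
[[322.17075105 334.28591533]
 [322.62888421 266.98243352]
 [321.88906983 317.62068053]]
```

View pics/s3.png

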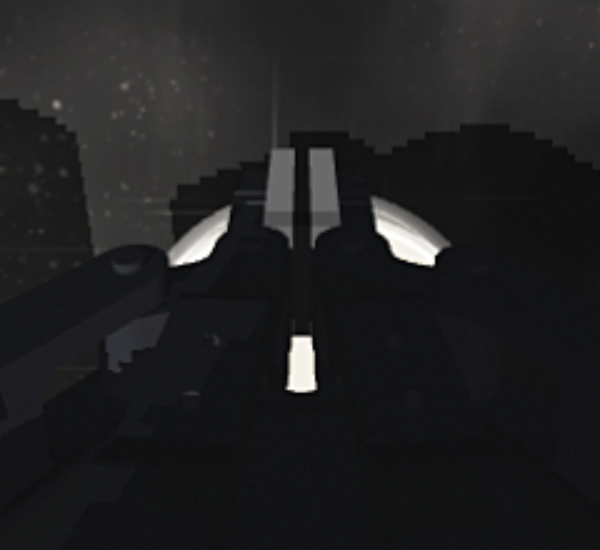

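Run:
```python
from fit import *
c=camera_info("wrist")
for z in (12.1,-.9): print(z,[w2px(c,[[550+a,98.7+b,z]]).round(0)[0].tolist() for a in(-14,14) for b in (-11,0,11)])
uv=np.array([[232,205],[200,230],[170,262],[372,197],[410,212],[450,245]])/2.5+[200,180]
for z in (13,15):
    w=px2w(c,uv,z)[:,:2]
    r=least_squares(lambda p:np.hypot(*(w-p).T)-45,[550,48]);print(z,r.x,r.fun.round(1))
```

```text
12.1 [[298.0, 273.0], [298.0, 255.0], [297.0, 237.0], [347.0, 273.0], [347.0, 255.0], [348.0, 237.0]]
-0.9 [[300.0, 262.0], [299.0, 246.0], [299.0, 229.0], [345.0, 262.0], [345.0, 246.0], [346.0, 229.0]]
13 [552.80595259  53.14821576] [ 1.2 -0.3 -1.2  0.5  0.2 -1.1]
15 [552.78909431  54.02319171] [ 1.3 -0.3 -1.3  0.6  0.2 -1.2]
```

The tool sits at z = 26 with 7 N upward, so the tips are probably on the rim rather than behind it. I'll lift, back off and come down gently.

Emit:
{"name": "drive_tool", "arguments": {"targets": [{"rx": 0,"ry": 0,"rz": 0,"dx": 0,"dy": 0,"dz": -8,"gripper": -1},{"rx": 0,"ry": 0,"rz": 0,"dx": 0,"dy": 0,"dz": -8,"gripper": -1},{"rx": 0,"ry": 0,"rz": 0,"dx": 0,"dy": 0,"dz": 0,"gripper": -1}]}}

```text
clock: 3.05
eef_pos: [548.8, 98.7, 41.6]
orientation: [2.215, 2.225, 0.003]
contact_force: [1.0, -0.8, -0.6]
gripper_width: 0.005
gripper_force: 0.0
```

Emit:
{"name": "drive_tool", "arguments": {"targets": [{"rx": 0,"ry": 0,"rz": 0,"dx": 12,"dy": 0,"dz": 0,"gripper": -1},{"rx": 0,"ry": 0,"rz": 0,"dx": 12,"dy": 0,"dz": 0,"gripper": -1},{"rx": 0,"ry": 0,"rz": 0,"dx": 0,"dy": 0,"dz": 0,"gripper": -1},{"rx": 0,"ry": 0,"rz": 0,"dx": 0,"dy": 0,"dz": 4,"gripper": -1},{"rx": 0,"ry": 0,"rz": 0,"dx": 0,"dy": 0,"dz": 0,"gripper": -1}]}}

```text
clock: 3.47
eef_pos: [546.4, 123.6, 34.2]
orientation: [-2.214, -2.227, 0.002]
contact_force: [0.1, -0.2, 0.5]
gripper_width: -0.001
gripper_force: 0.0
```

Emit:
{"name": "drive_tool", "arguments": {"targets": [{"rx": 0,"ry": 0,"rz": 0,"dx": 0,"dy": 0,"dz": 4,"gripper": -1},{"rx": 0,"ry": 0,"rz": 0,"dx": 0,"dy": 0,"dz": 4,"gripper": -1},{"rx": 0,"ry": 0,"rz": 0,"dx": 0,"dy": 0,"dz": 2,"gripper": -1},{"rx": 0,"ry": 0,"rz": 0,"dx": 0,"dy": 0,"dz": 0,"gripper": -1}]}}

```text
clock: 3.8
eef_pos: [546.6, 123.0, 24.4]
orientation: [-2.216, -2.226, 0.002]
contact_force: [-0.7, -0.3, 0.3]
gripper_width: -0.0
gripper_force: 0.0
```

Emit:
{"name": "drive_tool", "arguments": {"targets": [{"rx": 0,"ry": 0,"rz": 0,"dx": 0,"dy": 0,"dz": 3,"gripper": -1},{"rx": 0,"ry": 0,"rz": 0,"dx": 0,"dy": 0,"dz": 3,"gripper": -1},{"rx": 0,"ry": 0,"rz": 0,"dx": 0,"dy": 0,"dz": 0,"gripper": -1}]}}

```text
clock: 4.05
eef_pos: [546.9, 123.1, 18.7]
orientation: [-2.216, -2.226, 0.001]
contact_force: [-1.0, 0.2, 0.0]
gripper_width: -0.0
gripper_force: 0.0
```

```bash
cat > dish.py <<'E'
from fit import *
def dish(img,name,guess):
    c=camera_info(name);m=(img.min(2)>185).astype(np.uint8)
    u=w2px(c,[[*guess,15]])[0]; r=26 if name=="top" else 30
    Y,X=np.mgrid[:400,:640];m[np.hypot(X-u[0],Y-u[1])>r]=0
    n,l,s,_=cv2.connectedComponentsWithStats(m); k=1+np.argmax(s[1:,4])
    cs=cv2.findContours((l==k).astype(np.uint8),0,1)[0][0][:,0]
    w=px2w(c,cs,14)[:,:2]
    f=lambda p:np.hypot(*(w-p).T)-44
    best=least_squares(f,guess,loss='cauchy',f_scale=1.5)
    return best.x,(abs(f(best.x))<2.5).sum(),len(w)
if __name__=="__main__":
    t0=cv2.imread("pics/top0.png")[:,:,::-1];s0=cv2.imread("pics/side0.png")[:,:,::-1]
    print(dish(t0,"top",[550,100]),dish(s0,"side",[550,100]))
    print(dish(get_image("top"),"top",[550,50]),dish(get_image("side"),"side",[550,50]))
    print(robot.get_obs()['eef_pos'],robot.get_obs()['contact_force'])
E
python3 dish.py
```

```text
(array([549.79087056, 100.06576993]), np.int64(77), 78) (array([553.71638752, 106.21187832]), np.int64(38), 65)
(array([550.79634297,  49.90220781]), np.int64(67), 80) (array([553.48493261,  54.20578852]), np.int64(14), 25)
[547.14405645 123.25007616  19.17141373] [-0.49711684 -0.88369597  0.68804112]
```

Emit:
{"name": "drive_tool", "arguments": {"targets": [{"rx": 0,"ry": 0,"rz": 0,"dx": -5,"dy": 3,"dz": 0,"gripper": -1},{"rx": 0,"ry": 0,"rz": 0,"dx": -5,"dy": 0,"dz": 0,"gripper": -1},{"rx": 0,"ry": 0,"rz": 0,"dx": -5,"dy": 0,"dz": 0,"gripper": -1},{"rx": 0,"ry": 0,"rz": 0,"dx": -5,"dy": 0,"dz": 0,"gripper": -1},{"rx": 0,"ry": 0,"rz": 0,"dx": -3,"dy": 0,"dz": 0,"gripper": -1}]}}

```text
clock: 4.57
eef_pos: [550.5, 99.6, 19.4]
orientation: [-2.217, -2.226, -0.0]
contact_force: [-0.5, -0.2, 0.8]
gripper_width: -0.002
gripper_force: 0.3
```

Emit:
{"name": "drive_tool", "arguments": {"targets": [{"rx": 0,"ry": 0,"rz": 0,"dx": -4,"dy": 0,"dz": 0,"gripper": -1},{"rx": 0,"ry": 0,"rz": 0,"dx": -4,"dy": 0,"dz": 0,"gripper": -1},{"rx": 0,"ry": 0,"rz": 0,"dx": -4,"dy": 0,"dz": 0,"gripper": -1},{"rx": 0,"ry": 0,"rz": 0,"dx": -2,"dy": 0,"dz": 0,"gripper": -1},{"rx": 0,"ry": 0,"rz": 0,"dx": 0,"dy": 0,"dz": 0,"gripper": -1}]}}

```text
clock: 4.98
eef_pos: [550.5, 85.8, 19.3]
orientation: [2.216, 2.226, -0.0]
contact_force: [0.4, 0.3, -0.1]
gripper_width: -0.004
gripper_force: 0.0
```

Run:
```python
from dish import *
print(dish(get_image("top"),"top",[550,33]))
print(robot.get_obs()['eef_pos'],robot.get_obs()['contact_force'])
```

```text
(array([551.25275725,  34.41511135]), np.int64(51), 80)
[550.4458763   85.96795084  19.29171543] [-0.15276123 -0.71827872 -0.25310832]
```

Emit:
{"name": "drive_tool", "arguments": {"targets": [{"rx": 0,"ry": 0,"rz": 0,"dx": -2.5,"dy": 0,"dz": 0,"gripper": -1},{"rx": 0,"ry": 0,"rz": 0,"dx": -2.5,"dy": 0,"dz": 0,"gripper": -1},{"rx": 0,"ry": 0,"rz": 0,"dx": -1,"dy": 0,"dz": 0,"gripper": -1},{"rx": 0,"ry": 0,"rz": 0,"dx": -1,"dy": 0,"dz": 0,"gripper": -1},{"rx": 0,"ry": 0,"rz": 0,"dx": 0,"dy": 0,"dz": 0,"gripper": -1}]}}

```text
clock: 5.45
eef_pos: [550.0, 80.2, 19.2]
orientation: [-2.214, -2.226, -0.002]
contact_force: [-0.7, 4.1, 1.4]
gripper_width: -0.002
gripper_force: 2.2
```

Emit:
{"name": "drive_tool", "arguments": {"targets": [{"rx": 0,"ry": 0,"rz": 0,"dx": -1,"dy": 0,"dz": 0,"gripper": -1},{"rx": 0,"ry": 0,"rz": 0,"dx": -1,"dy": 0,"dz": 0,"gripper": -1},{"rx": 0,"ry": 0,"rz": 0,"dx": 0,"dy": 0,"dz": 0,"gripper": -1}]}}

```text
clock: 5.7
eef_pos: [549.5, 79.6, 19.2]
orientation: [-2.211, -2.225, -0.004]
contact_force: [-2.5, 8.2, 2.6]
gripper_width: -0.001
gripper_force: 4.4
```

Run:
```python
from dish import *
print(dish(get_image("top"),"top",[550,27]))
print(robot.get_obs()['eef_pos'],robot.get_obs()['contact_force'])
```

```text
(array([551.34392029,  28.47088578]), np.int64(51), 83)
[549.50351377  79.62166841  19.23052134] [-2.51202332  8.63481586  2.42574505]
```

Emit:
{"name": "drive_tool", "arguments": {"targets": [{"rx": 0,"ry": 0,"rz": 0,"dx": -1.5,"dy": 0,"dz": 0,"gripper": -1},{"rx": 0,"ry": 0,"rz": 0,"dx": -1.5,"dy": 0,"dz": 0,"gripper": -1},{"rx": 0,"ry": 0,"rz": 0,"dx": 0,"dy": 0,"dz": 0,"gripper": -1}]}}

```text
clock: 6.0
eef_pos: [548.7, 78.8, 19.2]
orientation: [-2.206, -2.223, -0.008]
contact_force: [-5.1, 15.2, 4.6]
gripper_width: 0.001
gripper_force: 7.5
```

Emit:
{"name": "drive_tool", "arguments": {"targets": [{"rx": 0,"ry": 0,"rz": 0,"dx": 4,"dy": 0,"dz": 0,"gripper": -1},{"rx": 0,"ry": 0,"rz": 0,"dx": 4,"dy": 0,"dz": 0,"gripper": -1},{"rx": 0,"ry": 0,"rz": 0,"dx": 10,"dy": 0,"dz": 0,"gripper": -1},{"rx": 0,"ry": 0,"rz": 0,"dx": 20,"dy": 0,"dz": 0,"gripper": -1},{"rx": 0,"ry": 0,"rz": 0,"dx": 20,"dy": 0,"dz": -10,"gripper": -1}]}}

```text
clock: 6.42
eef_pos: [549.2, 132.2, 27.9]
orientation: [-2.217, -2.224, 0.004]
contact_force: [-0.7, -0.2, 0.2]
gripper_width: 0.001
gripper_force: 0.0
```

Emit:
{"name": "drive_tool", "arguments": {"targets": [{"rx": 0,"ry": 0,"rz": 0,"dx": 20,"dy": 0,"dz": -35,"gripper": -1},{"rx": 0,"ry": 0,"rz": 0,"dx": 20,"dy": 0,"dz": -35,"gripper": -1},{"rx": 0,"ry": 0,"rz": 0,"dx": 10,"dy": 0,"dz": -40,"gripper": -1},{"rx": 0,"ry": 0,"rz": 0,"dx": 0,"dy": 0,"dz": -40,"gripper": -1},{"rx": 0,"ry": 0,"rz": 0,"dx": 0,"dy": 0,"dz": -40,"gripper": -1}]}}

```text
clock: 6.83
eef_pos: [549.8, 183.2, 221.3]
orientation: [2.213, 2.228, 0.0]
contact_force: [1.6, -1.1, -0.2]
gripper_width: -0.001
gripper_force: 0.0
```

Run:
```python
from dish import *
a=get_image("top")
print(dish(a,"top",[550,27]),dish(get_image("side"),"side",[550,27]))
cv2.imwrite("pics/t5.png",cv2.resize(a[150:250,260:400,::-1],None,fx=5,fy=5,interpolation=cv2.INTER_CUBIC))
print(robot.get_obs()['eef_pos'],robot.get_obs()['contact_force'])
```

```text
(array([550.76027307,  27.3950909 ]), np.int64(69), 82) (array([554.80488783,  31.50623458]), np.int64(39), 70)
[554.49597743 183.62278991 227.30551588] [ 1.5888352   0.89907563 -0.08653113]
```

View pics/t5.png

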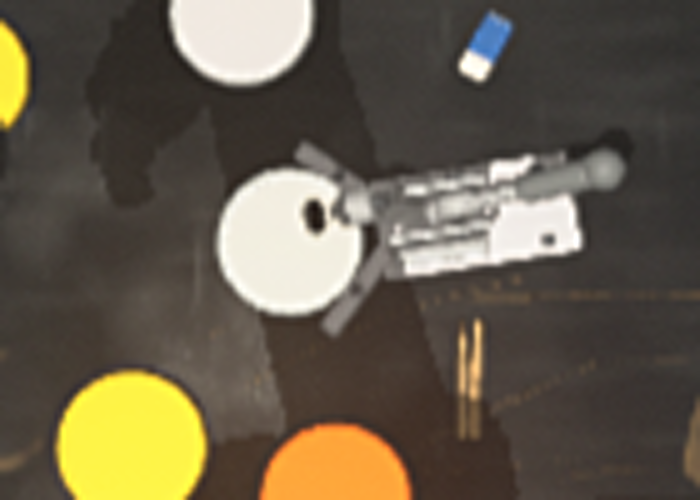

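The dish sits at crop (290,242) against both jaws, (550.8,27.4) measured against the seat at (550,26). The lever is still open, with the knob at (603,170). Now I'll carry the tool over the clamp, high, to the far side of the knob.

Emit:
{"name": "drive_tool", "arguments": {"targets": [{"rx": 0,"ry": 0,"rz": -0.072,"dx": 0,"dy": 0,"dz": 0,"gripper": -1},{"rx": 0,"ry": 0,"rz": -0.072,"dx": 0,"dy": 0,"dz": 0,"gripper": -1},{"rx": 0,"ry": 0,"rz": 0,"dx": -20,"dy": 0,"dz": 0,"gripper": -1},{"rx": 0,"ry": 0,"rz": 0,"dx": -36,"dy": -2,"dz": 0,"gripper": -1},{"rx": 0,"ry": 0,"rz": 0,"dx": -36,"dy": -2,"dz": 0,"gripper": -1}]}}

```text
clock: 7.35
eef_pos: [559.9, 90.5, 218.8]
orientation: [2.046, 2.383, -0.001]
contact_force: [0.8, -0.1, 0.0]
gripper_width: 0.001
gripper_force: 0.0
```

Emit:
{"name": "drive_tool", "arguments": {"targets": [{"rx": 0,"ry": 0,"rz": 0,"dx": -36,"dy": -2,"dz": 0,"gripper": -1},{"rx": 0,"ry": 0,"rz": 0,"dx": -36,"dy": -2,"dz": 0,"gripper": -1},{"rx": 0,"ry": 0,"rz": 0,"dx": -36,"dy": -2,"dz": 0,"gripper": -1},{"rx": 0,"ry": 0,"rz": 0,"dx": -36,"dy": -2,"dz": 0,"gripper": -1},{"rx": 0,"ry": 0,"rz": 0,"dx": -36,"dy": -2,"dz": 0,"gripper": -1}]}}

```text
clock: 7.77
eef_pos: [576.6, -90.7, 218.9]
orientation: [2.05, 2.38, -0.001]
contact_force: [0.4, 0.1, -0.9]
gripper_width: -0.001
gripper_force: 0.0
```

Emit:
{"name": "drive_tool", "arguments": {"targets": [{"rx": 0,"ry": 0,"rz": 0,"dx": -36,"dy": -2,"dz": 0,"gripper": -1},{"rx": 0,"ry": 0,"rz": 0,"dx": -36,"dy": -2,"dz": 0,"gripper": -1},{"rx": 0,"ry": 0,"rz": 0,"dx": -30,"dy": -2,"dz": 0,"gripper": -1},{"rx": 0,"ry": 0,"rz": 0,"dx": -15,"dy": -2,"dz": 0,"gripper": -1},{"rx": 0,"ry": 0,"rz": 0,"dx": 0,"dy": 0,"dz": 0,"gripper": -1}]}}

```text
clock: 8.18
eef_pos: [585.9, -209.2, 218.4]
orientation: [2.055, 2.376, -0.002]
contact_force: [-0.3, 0.3, 1.0]
gripper_width: -0.001
gripper_force: 0.0
```

```bash
cat > rel.py <<'E'
from fit import *
o=robot.get_obs();p=o['eef_pos'];d=p[:2]-[550,26];c,s=np.cos(-1.427),np.sin(-1.427)
print("clamp xyz",c*d[0]+s*d[1],-s*d[0]+c*d[1],p[2],o['contact_force'],o['clock'])
E
python3 rel.py
```

```text
clamp xyz 237.87353627055492 1.8534917789031127 218.43264732450996 [-0.27483523  0.25060595  1.02841464] 8.1833
```

Emit:
{"name": "drive_tool", "arguments": {"targets": [{"rx": 0,"ry": 0,"rz": 0,"dx": 0,"dy": -2,"dz": 25,"gripper": -1},{"rx": 0,"ry": 0,"rz": 0,"dx": 0,"dy": 0,"dz": 25,"gripper": -1},{"rx": 0,"ry": 0,"rz": 0,"dx": 0,"dy": 0,"dz": 25,"gripper": -1},{"rx": 0,"ry": 0,"rz": 0,"dx": 0,"dy": 0,"dz": 25,"gripper": -1},{"rx": 0,"ry": 0,"rz": 0,"dx": 0,"dy": 0,"dz": 14,"gripper": -1}]}}

```text
clock: 8.6
eef_pos: [582.4, -203.5, 102.1]
orientation: [-2.045, -2.379, 0.001]
contact_force: [-0.6, 0.5, -0.5]
gripper_width: 0.004
gripper_force: 0.0
```

Emit:
{"name": "drive_tool", "arguments": {"targets": [{"rx": 0,"ry": 0,"rz": 0,"dx": 0,"dy": 0,"dz": 0,"gripper": -1},{"rx": 0,"ry": 0,"rz": 0,"dx": 10,"dy": 0,"dz": 0,"gripper": -1},{"rx": 0,"ry": 0,"rz": 0,"dx": 10,"dy": 0,"dz": 0,"gripper": -1},{"rx": 0,"ry": 0,"rz": 0,"dx": 5,"dy": 0,"dz": 0,"gripper": -1},{"rx": 0,"ry": 0,"rz": 0,"dx": 5,"dy": 0,"dz": 0,"gripper": -1}]}}

```text
clock: 9.02
eef_pos: [581.3, -179.0, 108.3]
orientation: [2.044, 2.373, -0.008]
contact_force: [-2.4, -15.1, 7.4]
gripper_width: -0.002
gripper_force: 7.6
```

```bash
python3 rel.py; python3 -c "
from h import *
a=get_image('side');b=get_image('top')
cv2.imwrite('pics/s6.png',np.hstack([cv2.resize(a[150:250,260:360,::-1],(400,400)),cv2.resize(b[150:250,300:400,::-1],(400,400))]))"
```

```text
clamp xyz 207.3231274429968 1.5624694144394162 108.30719302010378 [ -2.43527127 -15.07497966   7.39288202] 9.0167
```

View pics/s6.png

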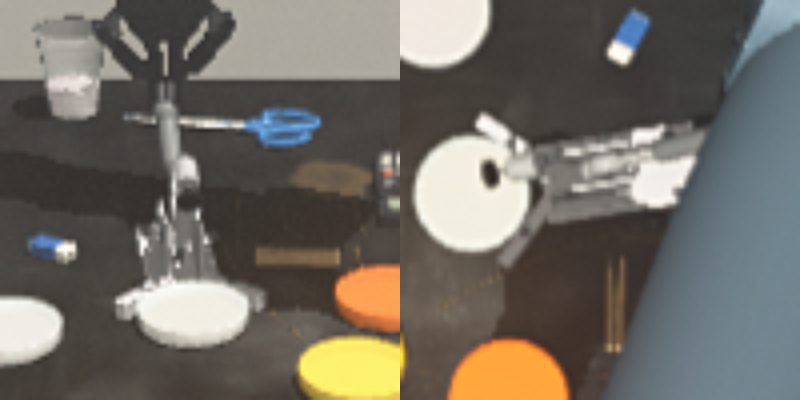

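Emit:
{"name": "drive_tool", "arguments": {"targets": [{"rx": 0,"ry": 0,"rz": 0,"dx": 6,"dy": -1,"dz": -4,"gripper": -1},{"rx": 0,"ry": 0,"rz": 0,"dx": 7,"dy": 0,"dz": -6,"gripper": -1},{"rx": 0,"ry": 0,"rz": 0,"dx": 7,"dy": 0,"dz": -6,"gripper": -1},{"rx": 0,"ry": 0,"rz": 0,"dx": 7,"dy": 0,"dz": -5,"gripper": -1},{"rx": 0,"ry": 0,"rz": 0,"dx": 7,"dy": 0,"dz": -5,"gripper": -1}]}}

```text
clock: 9.53
eef_pos: [577.4, -151.0, 138.1]
orientation: [2.041, 2.361, -0.014]
contact_force: [-1.0, -17.0, 13.2]
gripper_width: -0.005
gripper_force: 9.3
```

```bash
python3 rel.py
```

```text
clamp xyz 179.13385727839955 1.7928482516951192 138.116786899271 [ -0.95495111 -17.04235927  13.24798884] 9.5333
```

Emit:
{"name": "drive_tool", "arguments": {"targets": [{"rx": 0,"ry": 0,"rz": 0,"dx": 8,"dy": 0,"dz": 1,"gripper": -1},{"rx": 0,"ry": 0,"rz": 0,"dx": 8,"dy": 0,"dz": 0,"gripper": -1},{"rx": 0,"ry": 0,"rz": 0,"dx": 8,"dy": 0,"dz": 0,"gripper": -1},{"rx": 0,"ry": 0,"rz": 0,"dx": 8,"dy": 0,"dz": 0,"gripper": -1}]}}

```text
clock: 9.87
eef_pos: [572.0, -113.0, 134.3]
orientation: [2.045, 2.372, 0.002]
contact_force: [1.3, -3.8, 2.3]
gripper_width: -0.003
gripper_force: 1.7
```

```bash
python3 rel.py
```

```text
clamp xyz 140.73598181368126 1.8840875783079483 134.2698463214458 [ 1.34594898 -3.81506458  2.31445087] 9.8667
```

Emit:
{"name": "drive_tool", "arguments": {"targets": [{"rx": 0,"ry": 0,"rz": 0,"dx": 7,"dy": 0,"dz": 0,"gripper": -1},{"rx": 0,"ry": 0,"rz": 0,"dx": 7,"dy": 0,"dz": 0,"gripper": -1},{"rx": 0,"ry": 0,"rz": 0,"dx": 7,"dy": 0,"dz": 0,"gripper": -1},{"rx": 0,"ry": 0,"rz": 0,"dx": 4,"dy": 0,"dz": 0,"gripper": -1},{"rx": 0,"ry": 0,"rz": 0,"dx": 0,"dy": 0,"dz": 0,"gripper": -1}]}}

```text
clock: 10.28
eef_pos: [564.3, -84.9, 129.9]
orientation: [-2.047, -2.381, 0.0]
contact_force: [0.4, 0.3, 0.4]
gripper_width: 0.002
gripper_force: 0.0
```

```bash
python3 rel.py
```

```text
clamp xyz 111.80841434774624 -1.777911608217721 129.86752147385064 [0.42478141 0.27227785 0.42607434] 10.2833
```

Emit:
{"name": "drive_tool", "arguments": {"targets": [{"rx": 0,"ry": 0,"rz": 0,"dx": -10,"dy": 0,"dz": 0,"gripper": -1},{"rx": 0,"ry": 0,"rz": 0,"dx": -20,"dy": 0,"dz": 0,"gripper": -1},{"rx": 0,"ry": 0,"rz": 0,"dx": -25,"dy": 0,"dz": -10,"gripper": -1},{"rx": 0,"ry": 0,"rz": 0,"dx": -30,"dy": 0,"dz": -20,"gripper": -1},{"rx": 0,"ry": 0,"rz": 0,"dx": -30,"dy": 0,"dz": -30,"gripper": -1}]}}

```text
clock: 10.7
eef_pos: [580.1, -200.7, 187.4]
orientation: [-2.046, -2.376, 0.003]
contact_force: [1.1, 0.2, -0.3]
gripper_width: 0.002
gripper_force: 0.0
```

Emit:
{"name": "drive_tool", "arguments": {"targets": [{"rx": 0,"ry": 0,"rz": 0,"dx": -20,"dy": 0,"dz": -30,"gripper": -1},{"rx": 0,"ry": 0,"rz": 0,"dx": -10,"dy": 0,"dz": -20,"gripper": -1},{"rx": 0,"ry": 0,"rz": 0,"dx": 0,"dy": 0,"dz": 0,"gripper": -1},{"rx": 0,"ry": 0,"rz": 0,"dx": 0,"dy": 0,"dz": 0,"gripper": -1}]}}

```text
clock: 11.03
eef_pos: [587.3, -231.5, 240.8]
orientation: [2.051, 2.376, 0.001]
contact_force: [-0.3, 0.4, -0.4]
gripper_width: -0.002
gripper_force: 0.0
```

```bash
python3 rel.py; python3 -c "
from h import *
a=get_image('side');b=get_image('top')
cv2.imwrite('pics/s7.png',np.hstack([cv2.resize(a[150:250,260:360,::-1],(400,400)),cv2.resize(b[150:250,280:380,::-1],(400,400))]))"
```

```text
clamp xyz 260.1772844337964 -0.03207095793742809 240.7624454136033 [-0.33382678  0.3717965  -0.39639539] 11.0333
```

View pics/s7.png

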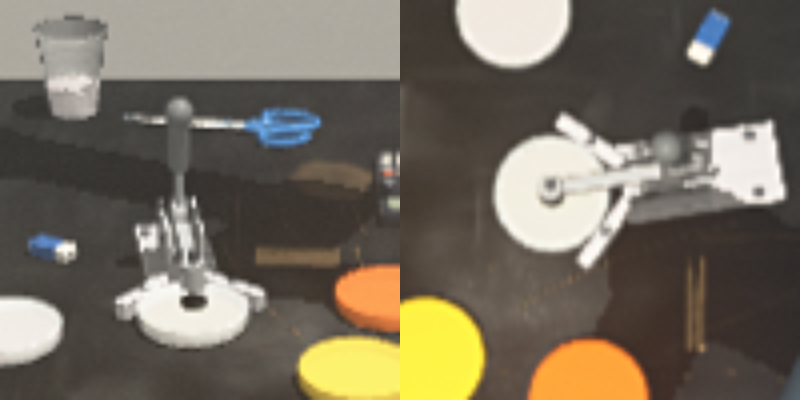

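The lever stands locked (knob at (180,108) in the side view), the hold-down arm is level, and the foot rests on the middle of the lid at (550,190) in the top view.

```bash
python3 -c "
from station import job
print(job.job_done())"
```

```text
the job is handed in; nothing more can be done
None
```

I pushed the dish home against both jaws and pushed the lever over into lock, with the foot resting on the middle of the lid. The first push briefly had the fingertips on top of the rim, so I backed off and pushed again from behind. The job was handed in at about 11 s of the 51 s allowed; it returned no verdict, and I couldn't measure the foot's force.

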